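Pack out the trimmed square in the bench clamp

TASK

Three unglazed terracotta squares lie in the open iron clamp, and one was trimmed short: stand the oak packing slip upright, square to the jaw, in the one gap at the back jaw that is wide enough for it, central behind the trimmed square and down on the bench, and let go of it. Then gently push the trimmed square back until slip, tile and jaw are flush with no gap left, and finish while still holding it pressed there, with a light, steady push of about 5 to 20 N, so that I can wind the clamp up. Unglazed clay chips, so never load a tile with more than 40 N, and leave the two whole squares and the other things on the bench where they are.

Things in the scene. Friction and masses are not known exactly. Their poses are not given: they have to be found in the camera images.
- clamp: Rusty iron clamp, fixed. Origin: bench level, middle of the back jaw's upright face; +x into that jaw (26 mm deep, y -145 to 145, 20 high), z up. Tiles lie in front of it abreast, centred at y = -82, 0, 82, any order. Moving jaw wound back, fixed: face at x = -155, 20 high. Guide rods at y = +-134, 21 high; crosshead at x = -244, its nut 34 high; screw, tommy bar (28 high) on to x = -320 (mm).
- cut_tile: Trimmed terracotta tile, loose: 62 mm deep (x), 76 wide (y), 18 thick, about 160 g. Origin: middle of its lower front edge (facing the moving jaw); x axis to the back jaw, back edge at x = +62 mm. Starts with its back edge 17 to 23 mm from the back jaw (whole tiles: 3 to 8 mm). Slides on the bench under a push of 1 to 4 N.
- tile_a: Whole terracotta square, loose, 76 x 76 x 18 mm, about 190 g; origin at the middle of its lower front edge, x axis to the back jaw (back edge at x = +76 mm). To be left as it lies.
- tile_b: Whole terracotta square, loose, same size and origin as tile_a. To be left as it lies.
- packer: Oak packing slip, loose, 35 g, standing on its long edge on the bench beside the clamp: 14 mm thick (x), 60 long (y), 42 high (z); origin at the centre of its underside. As thick as the trimming took off the tile; either broad face may go to the jaw. Once it stands in the gap it rises 24 mm above the tile and 22 mm above the jaw.
- star: Eight-pointed star, red glazed tile, 71 mm across the points, 15 mm thick, lying loose; origin at the centre of its underside. Leave alone.
- caliper: Brass caliper lying flat and loose, 160 mm long along its x (-60 to +100 mm), 75 mm wide across its jaws (y -52 to +25 mm), 7 to 10 mm thick. Leave alone.
- pebble: Smooth grey river pebble burnisher, 58 mm across, 28 mm high; origin under its centre. Leave alone.
- bowl: Cracked white bowl of shards, 128 mm across the rim, 50 mm high; origin under its centre. Leave alone.

How it is judged (in metres and radians):
On the way, in this order (a step that is already met when the one before it is completed fails the run):
1. the packing slip is lifted off the bench (height (world z) of packer above 0.03 m), for 0.1 s.
2. the slip stands in the gap behind the trimmed square, let go (height (world z) of packer below 0.004 m and angle between packer's own z axis and vertical below 0.15 rad and x of packer in the frame of clamp between -0.02 and -0.004 m and y of packer in the frame of cut_tile between -0.015 and 0.015 m and contact force between the fingers and packer below 0.3 N), for 0.2 s.
At the end, for the whole second after the job is handed in: Fingers push the trimmed tile (2.5 to 25 N) and the push reaches the jaw through the slip (over 1.5 N); slip upright on the bench, untouched, 2 mm and 0.05 rad from flat on the jaw, 15 mm from central; tile flat, square (0.03), front 76 mm (2.5) off the jaw; whole squares within 10 mm, the rest 20 (contact force between the fingers and cut_tile between 2.5 and 25 N and contact force between cut_tile and packer above 1.5 N and contact force between packer and clamp above 1.5 N and contact force between the fingers and packer below 0.5 N and x of packer in the frame of clamp between -0.009 and -0.0045 m and y of packer in the frame of cut_tile between -0.015 and 0.015 m and height (world z) of packer below 0.004 m and angle between packer's own z axis and vertical below 0.08 rad and angle between the x axis of packer and the x axis of clamp, either way round below 0.05 rad and x of cut_tile in the frame of clamp between -0.0785 and -0.0735 m and angle between the x axis of cut_tile and the x axis of clamp, either way round below 0.03 rad and height (world z) of cut_tile below 0.003 m and angle between cut_tile's own z axis and vertical below 0.05 rad and linear speed of cut_tile below 0.01 m/s and distance of each of tile_a, tile_b from where it was at the start of the episode below 0.01 m and distance of each of star, caliper, pebble, bowl from where it was at the start of the episode below 0.02 m); the arm keeps its last pose, push and grip.
It fails at once if a tile is loaded with more than 40 N by the fingers or the slip (contact force between any of the fingers, packer and cut_tile above 40 N or contact force between any of the fingers, packer and tile_a above 40 N or contact force between any of the fingers, packer and tile_b above 40 N).
It fails at once if a whole square is shifted by 10 mm or more (distance of any of tile_a, tile_b from where it was at the start of the episode above 0.01 m).
It fails at once if the star, caliper, pebble or bowl is shifted by 20 mm or more (distance of any of star, caliper, pebble, bowl from where it was at the start of the episode above 0.02 m).
It also fails if it takes over 64 s, if anything falls off the work surface, if the arm or the gripper's body presses on something with over 40 N, if the wrist force passes 120 N, or if a joint passes its speed limit or range.

ROBOT

A 6-joint arm with a two-finger parallel gripper is mounted at the origin on the work surface. World frame = base frame: x ahead of the robot, y to its left, z up, the work surface at z = 0. Lengths are in m, angles in degrees, forces in N, time in s.
With the tool pointing down it reaches from about 0.3 to 0.75 m from the base axis. Payload 8.5 kg.
Tool frame: the origin (TCP) lies on the centre line of the jaws, within the pads' length; the fingertips stand 17 mm ahead of it and the grasp point (between the pads) lies 2 mm behind it; z points along the fingers, y is the line along which they close (so a half turn about z gives the same grasp; the last joint's range is limited). The gripper opens to 85 mm and grips with 20 to 120 N. Pads are 22 mm wide; open, the fingers measure 114 mm over their backs; the gripper's body (76 mm by 85 mm) begins 54 mm behind the grasp point. The pads swing forward as they close: fully open they stand 13 mm farther back than shut.
Start: joints at [-79.888, 21.807, 74.336, -0, 83.858, -12.336], TCP at [0.21, -0.508, 0.248] pointing down, gripper open.
Joint ranges: [-178.18, 178.18], [-50.72, 133.34], [12.68, 142.11], [-81.47, 261.47], [9.98, 163.14], [-165.26, 165.26]. Speed limits (degrees/s): [136.94, 136.94, 180, 180, 180, 180].

INTERFACE

Orientations are given as a 3x3 rotation matrix whose columns are the frame's x, y, z axes.
In Python, from rig import env gives the robot as it stands.
- The arm moves only by the shell command python3 -m handwheel 'ROWS' [OPENING] [FORCE]. ROWS is JSON, a list that holds one entry, the list of rows, each a list of 4 numbers: the shift along the tool's x, y, z in m, then the turn about the tool's z in rad. In form: [[[x, y, z, roll], ...]]. A call has 1 to 5 rows; each row shifts and turns the commanded pose from where the row before left it, along the tool's axes as they then stand; what a row does not reach is not made up. A row lasts 1/12 s, in which the tool goes at most 41.7 mm and 7.16 degrees, less where a joint would pass 70% of its speed; a pose out of reach is approached as far as the arm can. A call is refused whole if a number of a shift passes 0.0417 or a number of a turn 0.125, either way. A call with a gripper value outside its range is refused whole. OPENING is the opening in per cent of the stroke, from 0 (shut) to 100 (fully open), set as the call begins (- or left out, the last holds). The fingers move at their own pace and stop on an object; FORCE is the grip in N (left out, the last holds). Time passes only in rows, so rows that do not move let the fingers close. It gives the time, the measured TCP pose, the force and the opening at its end, in the units of the state.
- env.observe(): the state, without advancing time (a new reading comes with each control period).
- env.get_image(name): name is "scene" or "top"; returns (picture, depth): 420x560x3 uint8, red, green, blue; 420x560 float32, m along the optical axis (not along the pixel's ray), 0 where there is no reading.
- env.camera_params(name): a dict with "K" (3x3 intrinsics, pixels), "D" ([k1, k2, p1, p2, k3] as OpenCV has them; the pictures are not rectified), "rvec" (rotation vector, rad) and "tvec" (3), from world to camera coordinates, as OpenCV has them. Camera axes: x right, y down, z forward; pixel columns grow to the right and rows downward; lengths in m; the calibration is good to about 2 mm. A picture is of the moment at which its call begins. camera_params takes no time and is no camera call.
- env.close_job(): hands the job in, once; it reports no verdict.
The state is a dict: "time_s": time; "q": joint angles; "qvel": joint speeds; "joint_efforts": joint torques, N m; "position": TCP position; "tool_rot": TCP orientation; "ft_force": force on the tool from outside, world axes, zero at the start; "wrist_torque": the same for the moment, N m; "grip_width": finger opening in m.
Only numpy, scipy, OpenCV 4.12 (cv2) and the standard library are available. Lean on these libraries where they do the work, as an engineer would, in place of code of your own. Each camera call takes 0.05 s, during which the arm holds its last target. There are 200 camera calls.

## Working session

There is one attempt and no reset: what is moved stays moved. The work goes in short steps, Python scripts to look and compute and a shell command to move; the robot and the scene stay as the last step left them, time stands still between calls to the robot, and variables do not carry over. Pictures are saved under pics/ and viewed, on a budget of 10 in all, crops included, one or two more only if the job needs it, and the job is handed in when it is done.

```bash
ls; mkdir -p pics; python3 - <<'E'
from rig import env
import cv2, numpy as np
for n in ("top","scene"):
    p,d=env.get_image(n); np.savez(f"pics/{n}0.npz",p=p,d=d)
    cv2.imwrite(f"pics/{n}0.png",cv2.cvtColor(p,cv2.COLOR_RGB2BGR))
    c=env.camera_params(n); R=cv2.Rodrigues(np.array(c["rvec"]))[0]
    print(n,np.round(c["K"],1).tolist(),c["D"],(-R.T@np.array(c["tvec"]).ravel()).round(3),R.round(3).tolist())
s=env.observe(); print(s)
E
```

```text
pics
top [[458.1, 0.0, 283.6], [0.0, 458.1, 211.0], [0.0, 0.0, 1.0]] [0.03431913 0.         0.         0.         0.        ] [0.567 0.016 1.073] [[0.009, -0.999, 0.038], [-0.999, -0.011, -0.035], [0.035, -0.037, -0.999]]
scene [[536.1, 0.0, 277.9], [0.0, 536.1, 207.5], [0.0, 0.0, 1.0]] [-0.21493489  0.          0.          0.          0.        ] [1.124 0.603 1.054] [[-0.75, 0.662, -0.008], [0.527, 0.589, -0.613], [-0.401, -0.464, -0.79]]
{'time_s': 0.1, 'q': array([-7.98869676e+01,  2.18378690e+01,  7.43776786e+01, -4.34825208e-04,
        8.38601681e+01, -1.23342508e+01]), 'qvel': array([ 0.03361509, -0.07668827, -0.08620461, -0.10053655,  0.03264191,
       -0.06223164]), 'joint_efforts': array([ 3.53384377e-03, -4.49221516e+01, -2.31655812e+01, -2.07748894e-04,
        3.64749125e-03,  1.05597007e-05]), 'position': array([ 0.20997529, -0.50808382,  0.24778267]), 'tool_rot': array([[ 9.24230962e-01,  3.81833826e-01, -2.39469454e-04],
       [ 3.81833803e-01, -9.24230089e-01,  1.29963227e-03],
       [ 2.74918687e-04, -1.29259792e-03, -9.99999127e-01]]), 'ft_force': array([-0.04127182,  0.23949676,  0.71640139]), 'wrist_torque': array([-0.01612494, -0.0081718 ,  0.03887424]), 'grip_width': 0.08528986383392377}
```

View pics/top0.png

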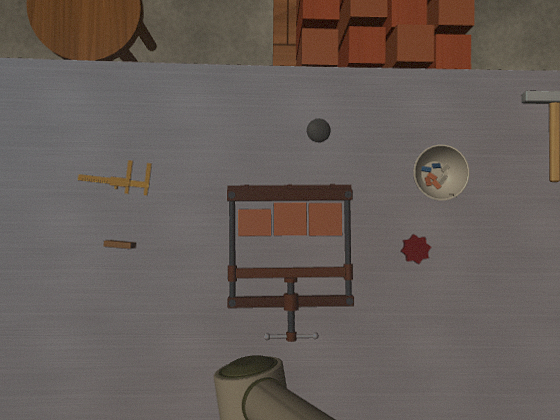

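View pics/scene0.png

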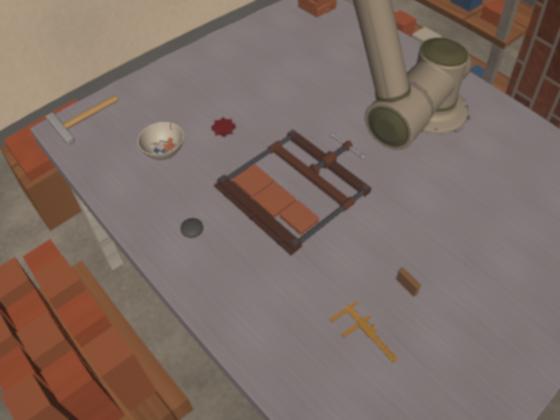

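The top view shows the clamp with its back jaw at rows 185–200. The trimmed tile is the left one, at (255,222). The packer is at (119,244), the caliper at (115,178), and nothing blocks the way between them.

```bash
cat > h.py <<'E'
import cv2, numpy as np
from rig import env
def cast(n,uv,z):
    c=env.camera_params(n); R=cv2.Rodrigues(np.array(c["rvec"]))[0]; C=-R.T@np.array(c["tvec"]).ravel()
    xy=cv2.undistortPoints(np.array(uv,float).reshape(-1,1,2),np.array(c["K"]),np.array(c["D"])).reshape(-1,2)
    r=np.c_[xy,np.ones(len(xy))]@R
    return (C+r*((z-C[2])/r[:,2])[:,None])[:,:2]
def rect(P):  # min-area rect of metric points -> centre, long-axis angle deg, sizes
    (c,s,a)=cv2.minAreaRect((P*1000).astype(np.float32))
    if s[0]<s[1]: a+=90; s=s[::-1]
    return np.round(c,1),round(a,1),np.round(s,1)
def blobs(n,p,mask,z,amin=30):
    k,l,st,_=cv2.connectedComponentsWithStats(mask.astype(np.uint8),connectivity=4)
    for i in range(1,k):
        if st[i,4]>=amin:
            v,u=np.nonzero(l==i); print(n,st[i].tolist(),*rect(cast(n,np.c_[u,v],z)))
E
python3 - <<'E'
from h import *
f=np.load("pics/top0.npz"); p=f["p"]; d=f["d"]; hsv=cv2.cvtColor(p,cv2.COLOR_RGB2HSV)
for u,v in [(119,244),(107,243),(132,245),(255,215),(290,215),(325,215),(272,215),(308,215),(290,192),(290,206),(255,205),(290,272),(60,244)]: print((u,v),hsv[v,u],p[v,u],round(float(d[v,u]),3))
print("col255",p[182:214,255].tolist())
print("col row222",hsv[222,232:350,2].tolist())
H,S,V=[hsv[...,i].astype(int) for i in range(3)]
box=np.zeros(H.shape,bool); box[160:345,70:360]=1
blobs("top",p,box&(S>90)&(V>130),0.018)
print('packer');b2=np.zeros_like(box); b2[230:258,95:145]=1
blobs("top",p,b2&(S>60),0.042)
print('iron');blobs("top",p,box&(V<110)&(S>80),0.02,100)
E
```

```text
(119, 244) [ 14 125 104] [104  77  53] 1.017
(107, 243) [ 12 124 101] [101  71  52] 1.012
(132, 245) [ 5 67 46] [46 36 34] 1.034
(255, 215) [  9 133 121] [121  77  58] 1.055
(290, 215) [ 10 151 120] [120  73  49] 1.06
(325, 215) [ 11 147 116] [116  73  49] 1.059
(272, 215) [170   7 109] [109 106 107] 1.072
(308, 215) [ 8 21 99] [99 93 91] 1.079
(290, 192) [ 11 127  62] [62 42 31] 1.05
(290, 206) [  9 149 118] [118  70  49] 1.058
(255, 205) [ 18  13 101] [101  99  96] 1.071
(290, 272) [ 12 151  66] [66 42 27] 1.052
(60, 244) [  0  14 108] [108 102 102] 1.053
col255 [[106, 102, 101], [110, 106, 102], [103, 98, 96], [77, 67, 59], [56, 36, 27], [61, 45, 38], [57, 41, 35], [62, 42, 33], [61, 41, 35], [68, 48, 44], [66, 43, 38], [57, 43, 32], [63, 35, 34], [57, 40, 29], [59, 43, 35], [67, 45, 35], [57, 38, 31], [63, 37, 33], [44, 34, 28], [91, 88, 87], [112, 107, 109], [108, 104, 101], [106, 101, 100], [101, 99, 96], [106, 97, 98], [101, 100, 100], [107, 101, 98], [111, 72, 63], [121, 71, 52], [122, 76, 54], [121, 75, 51], [122, 74, 52]]
col row222 [53, 42, 31, 84, 109, 103, 138, 124, 117,
[... 210 characters left out ...]
19, 124, 119, 122, 120, 120, 113, 119, 124, 119, 118, 122, 116, 125, 122, 117, 118, 122, 120, 119, 117, 123, 120, 87, 111, 101, 114, 126, 120, 123, 122, 118, 118, 120, 122, 121, 120, 123, 120, 118, 124, 121, 118, 122, 117, 117, 119, 117, 119, 124, 120, 115, 119, 113, 116, 116, 124, 124, 115, 105, 111, 72, 50, 56, 58, 52, 40]
top [131, 180, 15, 7, 46] [663.9 308.5] 84.3 [31.9 11.6]
packer
top [103, 240, 33, 9, 201] [526.7 339.6] 85.0 [69.1 14.9]
iron
top [227, 184, 125, 17, 1726] [647.6 -36.3] 91.4 [286.3  35.7]
top [104, 240, 28, 9, 167] [526.1 350.7] 85.1 [59.8 14.6]
top [228, 264, 125, 19, 1352] [461.8 -40.4] 90.9 [284.3  40. ]
top [228, 293, 126, 18, 1256] [397.6 -42. ] 90.2 [285.7  38.5]
```

```bash
python3 - <<'E'
from h import *
f=np.load("pics/top0.npz"); p=f["p"]; hsv=cv2.cvtColor(p,cv2.COLOR_RGB2HSV)
H,S,V=[hsv[...,i].astype(int) for i in range(3)]
bx=np.zeros(H.shape,bool); bx[201:245,236:346]=1
print("tiles");blobs("top",p,bx&(S>90)&(V>95),0.018,200)
b2=np.zeros_like(bx); b2[230:258,95:145]=1
print("packer");blobs("top",p,b2&(S>85)&(V>80),0.042)
# subpixel edges along columns using saturation transitions
def edge(cols,r0,r1,s,hi):
    out=[]
    for u in cols:
        c=s[r0:r1,u].astype(float); t=hi; i=np.nonzero((c[:-1]-t)*(c[1:]-t)<=0)[0]
        if len(i): i=i[0]; out.append((u,r0+i+(t-c[i])/(c[i+1]-c[i]+1e-9)))
    return np.array(out)
G=p[...,1].astype(float)
e=edge(range(240,272),196,206,G,68)
e2=edge(range(240,341),196,203,G,62)
P=cast("top",e2,0.02); k=np.polyfit(P[:,1],P[:,0],1); r=P[:,0]-np.polyval(k,P[:,1]); m=abs(r)<.002; k=np.polyfit(P[m,1],P[m,0],1)
print("jaw face x = %.4f*y+%.4f"%tuple(k), "yaw deg",-np.degrees(np.arctan(k[0])), r.std(), m.sum())
# jaw ends
for v in (188,192,196):
    u=np.nonzero(V[v,215:365]<85)[0]+215; print(v,u.min(),u.max(),cast("top",[(u.min()-.5,v),(u.max()+.5,v)],0.02).round(4).tolist())
E
```

```text
tiles
top [274, 203, 33, 33, 1035] [586.  -38.6] 90.7 [73.8 73.7]
top [309, 203, 33, 33, 1085] [ 586.9 -119.6] 90.5 [74.4 74. ]
top [238, 209, 33, 27, 890] [578.2  44.1] 90.6 [73.4 59.8]
packer
top [104, 241, 27, 8, 148] [526.  344.6] 84.6 [56.9 12.2]
jaw face x = -0.0187*y+0.6282 yaw deg 1.069689859921357 0.0002447165282256935 101
188 227 351 [[0.6555, 0.1079], [0.6592, -0.1804]]
192 227 352 [[0.6463, 0.1078], [0.6499, -0.1828]]
196 227 352 [[0.6371, 0.1076], [0.6406, -0.1828]]
```

```bash
R='-'; 
python3 -m handwheel '[[[0.0257,-0.0278,0,0],[0.0257,-0.0278,0,0],[0.0257,-0.0278,0,0],[0.0257,-0.0278,0,0],[0.0257,-0.0278,0,0]]]'
for i in 1 2 3; do python3 -m handwheel '[[[0.0257,-0.0278,0,0],[0.0257,-0.0278,0,0],[0.0257,-0.0278,0,0],[0.0257,-0.0278,0,0],[0.0257,-0.0278,0,0]]]' >/dev/null; done
python3 -m handwheel '[[[0.0257,-0.0278,0,0],[0.0257,-0.0278,0,0],[0.0257,-0.0278,0,0],[0.0257,-0.0278,0,0]]]'
python3 -m handwheel '[[[0,0,0.02,-0.1086],[0,0,0.02,-0.1086],[0,0,0.02,-0.1086],[0,0,0.02,-0.1086],[0,0,0.02,-0.1086]]]'
python3 -m handwheel '[[[0,0,0,-0.1086],[0,0,0,-0.1086],[0,0,0,-0.1086],[0,0,0,-0.1086],[0,0,0,-0.1086]]]'
python3 -m handwheel '[[[0,0,0,0],[0,0,0,0]]]'
```

```text
time_s: 0.52
position: [0.2758, -0.3289, 0.248]
tool_rot: [[0.924, 0.381, -0.0], [0.381, -0.924, 0.001], [0.0, -0.001, -1.0]]
ft_force: [1.7, -0.4, 0.5]
grip_width: 0.0853
time_s: 2.1
position: [0.5254, 0.3458, 0.2479]
tool_rot: [[0.924, 0.382, -0.001], [0.382, -0.924, -0.0], [-0.001, 0.0, -1.0]]
ft_force: [0.3, 0.6, 0.3]
grip_width: 0.0854
time_s: 2.52
position: [0.525, 0.3439, 0.1469]
tool_rot: [[0.589, 0.808, -0.001], [0.808, -0.589, -0.0], [-0.001, -0.0, -1.0]]
ft_force: [-1.1, 0.1, -0.7]
grip_width: 0.0851
time_s: 2.93
position: [0.5251, 0.3438, 0.1478]
tool_rot: [[0.088, 0.996, -0.001], [0.996, -0.088, -0.0], [-0.001, -0.001, -1.0]]
ft_force: [0.0, -0.5, 0.1]
grip_width: 0.0853
time_s: 3.1
position: [0.5252, 0.3438, 0.148]
tool_rot: [[0.096, 0.995, -0.001], [0.995, -0.096, -0.0], [-0.0, -0.001, -1.0]]
ft_force: [-0.4, -0.1, -0.3]
grip_width: 0.0852
```

```bash

python3 -m handwheel '[[[0.001,0.001,0.03,0],[0,0,0.03,0],[0,0,0.03,0],[0,0,0.016,0],[0,0,0,0]]]' 60
python3 -m handwheel '[[[0,0,0,0],[0,0,0,0],[0,0,0,0],[0,0,0,0],[0,0,0,0]]]' 0 30 >/dev/null
python3 -m handwheel '[[[0,0,0,0],[0,0,0,0],[0,0,0,0],[0,0,0,0],[0,0,0,0]]]'
python3 -m handwheel '[[[0,0,-0.02,0],[0,0,-0.02,0],[0,0,-0.02,0],[0,0,-0.02,0],[0,0,0,0]]]'
python3 - <<'E'
from h import *
ims=[]
for n in("top","scene"):
    p,d=env.get_image(n); np.savez(f"pics/{n}1.npz",p=p,d=d)
    c=p[200:290,70:190] if n=="top" else p[200:320,340:480]
    ims.append(cv2.resize(c,(400,300),interpolation=cv2.INTER_CUBIC))
cv2.imwrite("pics/v1.png",np.hstack(ims)[...,::-1])
E
```

```text
time_s: 3.52
position: [0.5246, 0.344, 0.0385]
tool_rot: [[0.096, 0.995, -0.007], [0.995, -0.096, -0.003], [-0.003, -0.006, -1.0]]
ft_force: [0.0, -0.4, 0.0]
grip_width: 0.0513
time_s: 4.35
position: [0.5271, 0.345, 0.044]
tool_rot: [[0.093, 0.996, 0.003], [0.996, -0.093, 0.001], [0.001, 0.003, -1.0]]
ft_force: [-1.4, -0.6, 7.5]
grip_width: 0.0131
time_s: 4.77
position: [0.5278, 0.3455, 0.1269]
tool_rot: [[0.093, 0.996, 0.007], [0.996, -0.093, 0.003], [0.004, 0.007, -1.0]]
ft_force: [-0.3, -0.7, 0.7]
grip_width: 0.0131
```

View pics/v1.png

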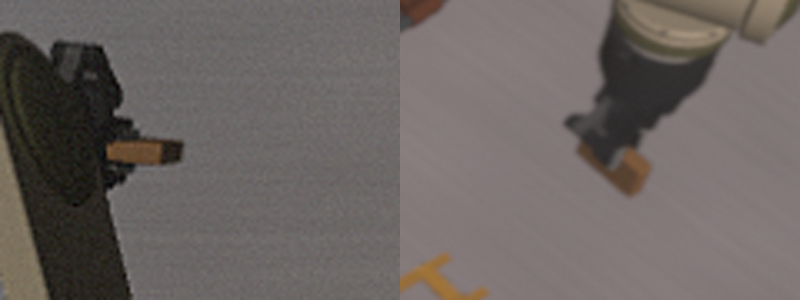

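```bash

python3 -m handwheel '[[[0,0,0,-0.112],[-0.0336,0.0095,0,0],[-0.0336,0.0095,0,0],[-0.0336,0.0095,0,0],[-0.0336,0.0095,0,0]]]'
python3 -m handwheel '[[[-0.0336,0.0095,0,0],[-0.0336,0.0095,0,0],[-0.0336,0.0095,0,0],[-0.0336,0.0095,0,0],[-0.0336,0.0095,0,0]]]'
python3 -m handwheel '[[[0,0,0.02,0],[0,0,0.02,0],[0,0,0,0],[0,0,0,0],[0,0,0,0]]]'
python3 - <<'E'
from h import *
ims=[]
for n in("top","scene"):
    p,d=env.get_image(n); np.savez(f"pics/{n}2.npz",p=p,d=d)
    c=p[170:260,210:330] if n=="top" else p[150:255,210:350]
    ims.append(cv2.resize(c,(400,300),interpolation=cv2.INTER_CUBIC))
cv2.imwrite("pics/v2.png",np.hstack(ims)[...,::-1])
E
```

```text
time_s: 5.28
position: [0.5665, 0.2097, 0.121]
tool_rot: [[-0.02, 1.0, -0.002], [1.0, 0.02, -0.0], [-0.0, -0.002, -1.0]]
ft_force: [0.4, 0.1, -0.7]
grip_width: 0.0131
time_s: 5.7
position: [0.6173, 0.0424, 0.121]
tool_rot: [[-0.019, 1.0, -0.002], [1.0, 0.019, 0.0], [0.0, -0.002, -1.0]]
ft_force: [0.5, 0.7, 0.4]
grip_width: 0.0134
time_s: 6.12
position: [0.6178, 0.0444, 0.0828]
tool_rot: [[-0.02, 1.0, 0.0], [1.0, 0.02, 0.0], [0.0, 0.0, -1.0]]
ft_force: [0.2, 0.2, 0.3]
grip_width: 0.0132
```

View pics/v2.png

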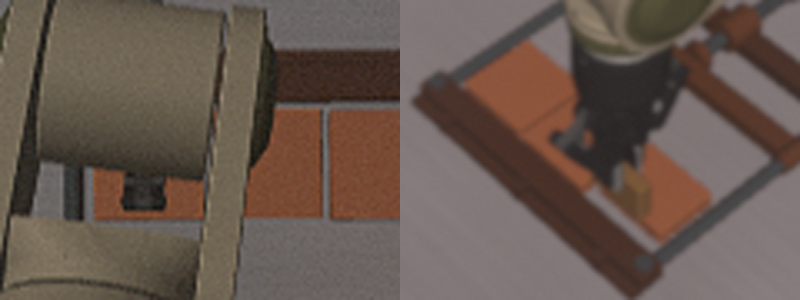

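```bash

python3 -m handwheel '[[[0,0.0012,0.013,0],[0,0,0,0],[0,0,0,0],[0,0,0,0]]]'
python3 -m handwheel '[[[0,0,0.003,0],[0,0,0.003,0],[0,0,0,0],[0,0,0,0]]]'
python3 -m handwheel '[[[0,0,0.003,0],[0,0,0,0],[0,0,0,0]]]'
```

```text
time_s: 6.55
position: [0.619, 0.0442, 0.0701]
tool_rot: [[-0.019, 1.0, 0.001], [1.0, 0.019, -0.0], [-0.0, 0.001, -1.0]]
ft_force: [-0.5, -0.1, 0.4]
grip_width: 0.0129
time_s: 6.88
position: [0.6187, 0.0441, 0.0632]
tool_rot: [[-0.019, 1.0, -0.0], [1.0, 0.019, 0.0], [0.0, -0.0, -1.0]]
ft_force: [0.1, 0.3, 0.6]
grip_width: 0.0132
time_s: 7.13
position: [0.6187, 0.0441, 0.0601]
tool_rot: [[-0.019, 1.0, -0.0], [1.0, 0.019, 0.0], [0.0, -0.0, -1.0]]
ft_force: [-0.7, 0.1, -0.2]
grip_width: 0.0131
```

```bash

python3 -m handwheel '[[[0,0,0.003,0],[0,0,0.003,0],[0,0,0,0],[0,0,0,0]]]'
python3 -m handwheel '[[[0,0,0.003,0],[0,0,0.003,0],[0,0,0,0],[0,0,0,0]]]'
```

```text
time_s: 7.47
position: [0.6187, 0.0441, 0.054]
tool_rot: [[-0.019, 1.0, -0.001], [1.0, 0.019, 0.0], [0.0, -0.001, -1.0]]
ft_force: [-0.2, 0.5, -0.1]
grip_width: 0.013
time_s: 7.8
position: [0.6187, 0.0441, 0.048]
tool_rot: [[-0.019, 1.0, -0.001], [1.0, 0.019, 0.0], [0.0, -0.001, -1.0]]
ft_force: [-0.4, 0.2, -0.4]
grip_width: 0.0134
```

Inside the gap with no contact force. I'll ease it down to the bench.

```bash

python3 -m handwheel '[[[0,0,0.002,0],[0,0,0.001,0],[0,0,0,0],[0,0,0,0]]]'
python3 -m handwheel '[[[0,0,0.001,0],[0,0,0.001,0],[0,0,0,0],[0,0,0,0]]]'
```

```text
time_s: 8.13
position: [0.6188, 0.0441, 0.0453]
tool_rot: [[-0.019, 1.0, -0.0], [1.0, 0.019, -0.0], [0.0, -0.0, -1.0]]
ft_force: [-0.1, -1.1, 0.0]
grip_width: 0.0131
time_s: 8.47
position: [0.619, 0.044, 0.044]
tool_rot: [[-0.019, 1.0, 0.001], [1.0, 0.019, -0.0], [-0.0, 0.001, -1.0]]
ft_force: [-1.7, -0.4, 5.2]
grip_width: 0.0131
```

```bash

python3 -m handwheel '[[[0,0,-0.001,0],[0,0,0,0],[0,0,0,0],[0,0,0,0],[0,0,0,0]]]' 40
python3 -m handwheel '[[[0,0,0,0],[0,0,0,0],[0,0,0,0]]]'
python3 -m handwheel '[[[0,0,-0.01,0],[0,0,-0.02,0],[0,0,-0.04,0],[0,0,-0.04,0],[0,0,0,0]]]'
python3 -m handwheel '[[[0,-0.04,0,0],[0,-0.04,0,0],[0,-0.04,0,0],[0,-0.04,0,0],[0,-0.04,0,0]]]'
python3 -m handwheel '[[[0,0,0,0],[0,0,0,0]]]'
python3 - <<'E'
from h import *
ims=[]
for n in("top","scene"):
    p,d=env.get_image(n); np.savez(f"pics/{n}3.npz",p=p,d=d)
    c=p[170:260,210:330] if n=="top" else p[150:255,210:350]
    ims.append(cv2.resize(c,(400,300),interpolation=cv2.INTER_CUBIC))
cv2.imwrite("pics/v3.png",np.hstack(ims)[...,::-1])
E
```

```text
time_s: 8.88
position: [0.6188, 0.0441, 0.0442]
tool_rot: [[-0.019, 1.0, -0.0], [1.0, 0.019, 0.0], [0.0, -0.0, -1.0]]
ft_force: [0.9, 0.6, 0.2]
grip_width: 0.0338
time_s: 9.13
position: [0.6188, 0.0441, 0.0443]
tool_rot: [[-0.019, 1.0, -0.0], [1.0, 0.019, 0.0], [0.0, -0.0, -1.0]]
ft_force: [0.1, -0.8, 0.5]
grip_width: 0.0344
time_s: 9.55
position: [0.6217, 0.0439, 0.1632]
tool_rot: [[-0.019, 1.0, 0.014], [1.0, 0.019, -0.002], [-0.002, 0.014, -1.0]]
ft_force: [0.2, 0.1, 1.2]
grip_width: 0.0343
time_s: 9.97
position: [0.4169, 0.0404, 0.1547]
tool_rot: [[-0.019, 1.0, 0.001], [1.0, 0.019, -0.0], [-0.0, 0.001, -1.0]]
ft_force: [0.7, 0.3, 0.6]
grip_width: 0.034
time_s: 10.13
position: [0.4175, 0.0404, 0.1552]
tool_rot: [[-0.019, 1.0, 0.001], [1.0, 0.019, -0.0], [-0.0, 0.001, -1.0]]
ft_force: [1.3, 0.4, 0.7]
grip_width: 0.0341
```

View pics/v3.png

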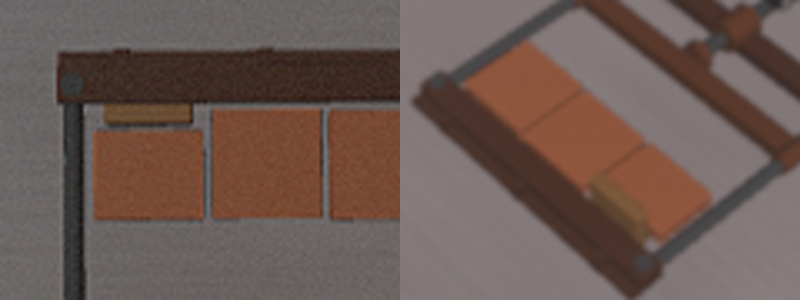

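The slip stands upright in the gap, central behind the trimmed tile (crop columns 104–193 against the tile's 93–204). Next I turn the tool 90° and drop in front of the tile.

```bash

python3 -m handwheel '[[[0,0,0,0.1208],[0,0,0,0.1208],[0,0,0,0.1208],[0,0,0,0.1208],[0,0,0,0.1208]]]' >/dev/null
python3 -m handwheel '[[[0,0,0,0.1208],[0,0,0,0.1208],[0,0,0,0.1208],[0,0,0,0.1208],[0,0,0,0.1208]]]' >/dev/null
python3 -m handwheel '[[[0,0,0,0.1208],[0,0,0,0.1208],[0,0,0,0.1208],[0.031,0,0,0],[0.031,0,0,0]]]' 
python3 -m handwheel '[[[0.031,0,0,0],[0,0,0.03,0],[0,0,0.03,0],[0,0,0.03,0],[0,0,0,0]]]' 
python3 -m handwheel '[[[0,0,0.02,0],[0,0,0.015,0],[0,0,0.008,0],[0,0,0,0],[0,0,0,0]]]' 
python3 -m handwheel '[[[0,0,0,0],[0,0,0,0]]]'
```

```text
time_s: 11.48
position: [0.4826, 0.0415, 0.1547]
tool_rot: [[1.0, 0.019, 0.001], [0.019, -1.0, -0.0], [0.001, 0.0, -1.0]]
ft_force: [-0.2, -0.5, 0.9]
grip_width: 0.0341
time_s: 11.9
position: [0.5107, 0.0423, 0.0597]
tool_rot: [[1.0, 0.019, -0.008], [0.019, -1.0, 0.001], [-0.008, -0.001, -1.0]]
ft_force: [-1.0, 0.5, -0.8]
grip_width: 0.0341
time_s: 12.32
position: [0.5128, 0.042, 0.0222]
tool_rot: [[1.0, 0.019, 0.001], [0.019, -1.0, -0.0], [0.001, 0.0, -1.0]]
ft_force: [-0.7, -0.8, 0.6]
grip_width: 0.034
time_s: 12.48
position: [0.5125, 0.042, 0.0224]
tool_rot: [[1.0, 0.019, 0.002], [0.019, -1.0, -0.0], [0.002, 0.0, -1.0]]
ft_force: [0.2, 1.0, -0.3]
grip_width: 0.0342
```

```bash

python3 -m handwheel '[[[0.008,0,0,0],[0.006,0,0,0],[0.004,0,0,0],[0.002,0,0,0],[0,0,0,0]]]'
python3 -m handwheel '[[[0.001,0,0,0],[0.001,0,0,0],[0.001,0,0,0],[0.001,0,0,0],[0,0,0,0]]]'
python3 -m handwheel '[[[0.0005,0,0,0],[0.0005,0,0,0],[0.0005,0,0,0],[0.0005,0,0,0],[0,0,0,0]]]'
```

```text
time_s: 12.9
position: [0.5324, 0.0424, 0.0213]
tool_rot: [[1.0, 0.019, 0.0], [0.019, -1.0, -0.0], [0.0, 0.0, -1.0]]
ft_force: [-0.8, -0.1, 0.0]
grip_width: 0.034
time_s: 13.32
position: [0.5359, 0.0425, 0.0213]
tool_rot: [[1.0, 0.019, -0.0], [0.019, -1.0, 0.0], [-0.0, -0.0, -1.0]]
ft_force: [-0.4, -0.8, -0.2]
grip_width: 0.0345
time_s: 13.73
position: [0.5379, 0.0426, 0.0213]
tool_rot: [[1.0, 0.019, 0.0], [0.019, -1.0, 0.0], [0.0, -0.0, -1.0]]
ft_force: [-0.9, -0.1, 0.4]
grip_width: 0.0342
```

```bash

python3 -m handwheel '[[[0.0005,0,0,0],[0.0005,0,0,0],[0.0005,0,0,0],[0,0,0,0]]]'
python3 -m handwheel '[[[0.0005,0,0,0],[0.0005,0,0,0],[0.0005,0,0,0],[0,0,0,0]]]'
```

```text
time_s: 14.07
position: [0.5394, 0.0426, 0.0213]
tool_rot: [[1.0, 0.019, 0.0], [0.019, -1.0, 0.0], [0.0, -0.0, -1.0]]
ft_force: [-0.7, 0.7, -0.5]
grip_width: 0.034
time_s: 14.4
position: [0.5406, 0.0427, 0.0213]
tool_rot: [[1.0, 0.019, -0.001], [0.019, -1.0, 0.0], [-0.001, -0.0, -1.0]]
ft_force: [-2.9, -1.0, 0.9]
grip_width: 0.0344
```

```bash

for i in 1 2 3; do python3 -m handwheel '[[[0.0005,0,0,0],[0.0005,0,0,0],[0,0,0,0]]]' | grep -E "posi|force"; done
```

```text
position: [0.5406, 0.0427, 0.0213]
ft_force: [-7.0, -0.6, 3.9]
position: [0.5407, 0.0427, 0.0212]
ft_force: [-11.1, -1.9, 7.8]
position: [0.5408, 0.0427, 0.0212]
ft_force: [-15.5, -2.0, 10.8]
```

```bash
python3 - <<'E'
from h import *
ims=[]
for n in("top","scene"):
    p,d=env.get_image(n); np.savez(f"pics/{n}4.npz",p=p,d=d)
    c=p[170:260,210:330] if n=="top" else p[150:255,210:350]
    ims.append(cv2.resize(c,(400,300),interpolation=cv2.INTER_CUBIC))
cv2.imwrite("pics/v4.png",np.hstack(ims)[...,::-1])
s=env.observe(); print(s["ft_force"],s["wrist_torque"])
E
```

```text
[-14.51310152  -3.4480868   10.99027486] [-0.4728333   2.27102221 -0.06734963]
```

View pics/v4.png

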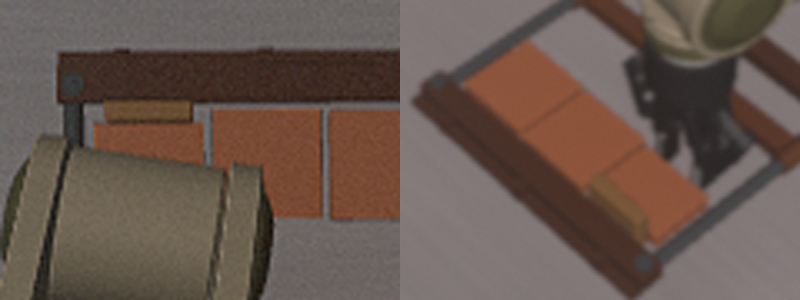

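The tile's back edge now meets the slip at crop row 122, and the slip meets the jaw. I'll trim the push, mainly the vertical component.

```bash

python3 -m handwheel '[[[-0.0005,0,-0.0005,0],[0,0,-0.0005,0],[0,0,0,0],[0,0,0,0]]]' | grep -E "posi|force"
python3 -m handwheel '[[[0,0,-0.0005,0],[0,0,-0.0005,0],[0,0,0,0],[0,0,0,0]]]' | grep -E "posi|force"
```

```text
position: [0.5407, 0.0427, 0.0214]
ft_force: [-9.9, -1.9, -0.5]
position: [0.5407, 0.0428, 0.0223]
ft_force: [-9.5, -1.2, -1.6]
```

```bash

for i in 1 2 3; do python3 -m handwheel '[[[0,0,0,0],[0,0,0,0],[0,0,0,0],[0,0,0,0],[0,0,0,0]]]' | grep -E "posi|force|time|rot"; done
python3 - <<'E'
from h import *
p0=np.load("pics/top3.npz")["p"]; p,d=env.get_image("top"); hsv=cv2.cvtColor(p,cv2.COLOR_RGB2HSV); H,S,V=[hsv[...,i].astype(int) for i in range(3)]
r,d2=env.get_image("scene")
b=np.zeros(H.shape,bool); b[198:216,236:275]=1
# back edge of tile: saturation/colour step under slip; per column list of colours
for u in (245,250,255,260,265): print(u,p[197:212,u].tolist())
def row(u,im,r0,r1,ch,t):
    c=im[r0:r1,u,ch].astype(float); i=np.nonzero((c[:-1]<t)&(c[1:]>=t))[0]
    return r0+i[0]+(t-c[i[0]])/(c[i[0]+1]-c[i[0]]) if len(i) else None
E=[(u,row(u,p,203,211,0,108)) for u in range(241,270)]; E=np.array([e for e in E if e[1]])
P=cast("top",E,.018); k=np.polyfit(P[:,1],P[:,0],1); print("tile back edge yaw",-np.degrees(np.arctan(k[0])),"x at .043",np.polyval(k,.043),"n",len(P))
bx=np.zeros(H.shape,bool); bx[201:245,274:346]=1
print("whole tiles before/after (same mask)")
for q in (p0,p):
    h=cv2.cvtColor(q,cv2.COLOR_RGB2HSV); blobs("top",q,bx&(h[...,1]>90)&(h[...,2]>95),.018,200)
cv2.imwrite("pics/v5.png",np.hstack([cv2.resize(p[185:230,225:285],(400,300),interpolation=cv2.INTER_CUBIC),cv2.resize(r[185:245,285:365],(400,300),interpolation=cv2.INTER_CUBIC)])[...,::-1])
E
```

```text
time_s: 16.33
position: [0.5407, 0.0428, 0.0223]
tool_rot: [[1.0, 0.02, -0.007], [0.02, -1.0, 0.0], [-0.007, -0.0, -1.0]]
ft_force: [-8.8, -2.3, -1.4]
time_s: 16.75
position: [0.5407, 0.0428, 0.0223]
tool_rot: [[1.0, 0.02, -0.007], [0.02, -1.0, 0.0], [-0.007, -0.0, -1.0]]
ft_force: [-9.1, -2.1, 0.1]
time_s: 17.17
position: [0.5407, 0.0428, 0.0223]
tool_rot: [[1.0, 0.02, -0.007], [0.02, -1.0, 0.0], [-0.007, -0.0, -1.0]]
ft_force: [-9.2, -1.0, -0.6]
245 [[62, 42, 31], [63, 45, 39], [57, 44, 41], [86, 63, 44], [106, 78, 49], [105, 75, 50], [105, 77, 50], [110, 82, 56], [98, 75, 52], [65, 46, 31], [100, 65, 46], [131, 84, 60], [125, 77, 55], [124, 79, 60], [124, 79, 53]]
250 [[62, 44, 37], [61, 45, 35], [50, 35, 34], [87, 64, 46], [106, 80, 53], [103, 77, 51], [106, 78, 54], [106, 78, 54], [93, 69, 48], [71, 47, 37], [105, 68, 51], [125, 79, 56], [123, 76, 57], [119, 73, 51], [117, 73, 47]]
255 [[66, 45, 43], [59, 40, 29], [50, 33, 29], [83, 60, 39], [110, 81, 54], [99, 75, 46], [100, 74, 48], [105, 74, 48], [87, 64, 36], [65, 46, 31], [98, 57, 39], [132, 86, 59], [125, 75, 56], [119, 75, 51], [118, 71, 46]]
260 [[65, 52, 41], [65, 45, 39], [47, 30, 24], [84, 58, 39], [107, 77, 54], [104, 76, 50], [99, 72, 44], [108, 79, 53], [86, 60, 40], [67, 46, 36], [103, 65, 46], [123, 77, 53], [119, 71, 47], [121, 75, 53], [123, 78, 57]]
265 [[62, 36, 36], [64, 53, 42], [55, 35, 28], [86, 63, 46], [109, 81, 50], [104, 75, 54], [105, 79, 52], [107, 78, 52], [86, 66, 45], [74, 47, 32], [114, 74, 52], [125, 77, 51], [121, 75, 52], [121, 78, 54], [121, 78, 55]]
tile back edge yaw 0.18644807439582062 x at .043 0.6141872546065673 n 28
whole tiles before/after (same mask)
top [274, 203, 33, 33, 1036] [586.  -38.6] 90.7 [73.8 73.7]
top [309, 203, 33, 33, 1088] [ 586.9 -119.6] 90.5 [74.4 74. ]
top [274, 203, 33, 33, 790] [586.  -38.6] 90.7 [73.8 73.8]
top [309, 203, 33, 33, 1087] [ 586.9 -119.6] 90.5 [74.4 74. ]
```

View pics/v5.png

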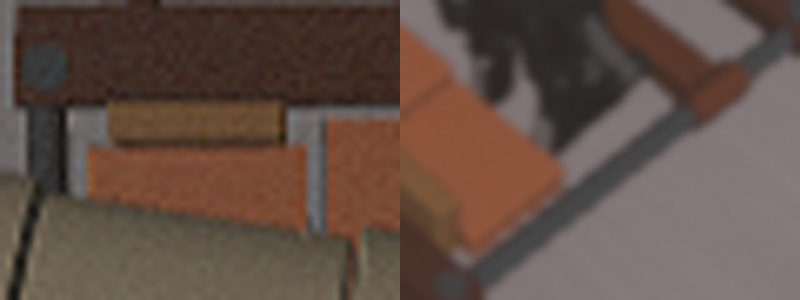

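```bash
python3 -c "
from rig import env
print(env.observe()['ft_force']); print(env.close_job())"
```

```text
[-9.23201588 -0.78510942 -0.81941388]
the job is handed in; nothing more can be done
None
```

The oak slip is standing upright in the gap behind the trimmed square (the left one), and the arm is holding that square pressed against it with a steady push of about 9 N. I handed the job in at about 17 s on the robot's clock; it gave no verdict.

- **Placing the slip:** I gripped it across its thickness, lowered it into the gap without touching the tile or jaw, set it on the bench and let go. The pictures showed it central behind the tile.
- **Pushing the tile:** The slip and tile came up solid against the jaw. The push briefly reached about 15 N forward plus 11 N downward, roughly 18 N in all. I eased it back to about 9 N, nearly level, and it held there for over a second before hand-in.
- **Last checks:** The tile's back edge is 13 to 14.5 mm from the jaw, which matches the 14 mm slip being flush. The two whole squares had not moved (under 0.1 mm). I did not re-measure the star, caliper, pebble and bowl, but the arm passed well above or clear of them.
- **One check disagreed:** The tile's back edge measured 0.2° against the jaw's 1.1°. That is about 0.015 rad, inside the 0.03 limit, and I put it down to the pixel noise of a short edge.

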